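# Check the latching stop button on a blood-lab bench

## Robot

A 6-joint arm with a two-finger parallel gripper is mounted at the origin on the work surface. World frame = base frame: x ahead of the robot, y to its left, z up, the work surface at z = 0. Lengths are in m, angles in degrees, forces in N, time in s.
With the tool pointing down it reaches from about 0.25 to 0.725 m from the base axis. Payload 9.7 kg.
Tool frame: the origin (TCP) lies at the very end of the fingers, on their centre line; the grasp point (between the pads) lies 19 mm behind it; z points along the fingers, y is the line along which they close (so a half turn about z gives the same grasp; the last joint's range is limited). The gripper opens to 85 mm and grips with 20 to 120 N. Pads are 22 mm wide; open, the fingers measure 114 mm over their backs; the gripper's body (76 mm by 85 mm) begins 54 mm behind the grasp point. The pads swing forward as they close: fully open they stand 13 mm farther back than shut.
Start: joints at [-73.052, 4.979, 10.078, 95.1, 0, 90], TCP at [0.16, -0.526, 0.231] pointing down, gripper open.
Joint ranges: [-179.16, 179.16], [-48.56, 103.87], [-65.8, 70.77], [-126.05, 130.52], [-82.76, 87.17], [-180, 180]. Speed limits (degrees/s): [127.2, 127.2, 147.25, 180, 180, 180].

## Interface

Orientations are given as a 3x3 rotation matrix whose columns are the frame's x, y, z axes.
In Python, from workcell import status, viewer, arm, spotter gives the robot as it stands.
- The arm moves only by the tool step_arm, never from a script. Its argument "steps" is a list of rows, each an object with "fingers": the opening, from 0 (shut) to 1 (fully open); "translation": the shift along the tool's x, y, z normalised to -1 to 1, where 1 is 0.4 m, a list of three; "twist": the turn about the tool's z normalised to -1 to 1, where 1 is pi rad. In form: [{"fingers": fingers, "translation": [tx, ty, tz], "twist": twist}, ...]. A call has exactly 10 rows; each row shifts and turns the commanded pose from where the row before left it, along the tool's axes as they then stand; what a row does not reach is not made up. A row lasts 1/8 s, in which the tool goes at most 62.5 mm and 10.7 degrees, less where a joint would pass 70% of its speed; a pose out of reach is approached as far as the arm can. A call with a number of a shift or a turn outside -1 to 1 is refused whole. A call with a gripper value outside its range is refused whole. The fingers move at their own pace and stop on an object; "grip_force" is the grip in N (left out, the last holds). Time passes only in rows, so rows that do not move let the fingers close, or fill a call up. It gives the time, the measured TCP pose, the force, the opening and the grip force at its end, in the units of the state.
- status.read_state(): the state, without advancing time (a new reading comes with each control period).
- viewer.camera(name): name is "side" or "top" or "wrist"; returns (picture, depth): 384x512x3 uint8, red, green, blue; 384x512 float32, m along the optical axis (not along the pixel's ray), 0 where there is no reading.
- viewer.camera_info(name): a dict with "mtx" (3x3 intrinsics, pixels), "rvec" (rotation vector, rad) and "tvec" (3), from world to camera coordinates, as OpenCV has them; the wrist camera has in their place "tool_from_camera" (4x4, takes a point from camera to tool coordinates, whose origin is the TCP and whose axes are the flange's). Camera axes: x right, y down, z forward; pixel columns grow to the right and rows downward; lengths in m; the calibration is good to about 2 mm. A picture is of the moment at which its call begins: read the wrist's pose just before it. camera_info takes no time and is no camera call.
- arm.close_job(): hands the job in; it is judged then, once.
Trained networks look in the newest picture that a camera, given by its name, has taken for a name from the list of things; names that differ only in an ending like _2 or _b are one class to them, and where a whole thing is asked for, a point or a joint stands for the part that bears it (a point fixed in the world has none). Each returns a list of dicts, best first, with "confidence" (0 to 1); they miss things now and then, are a little off and sometimes report something else, mostly with a low value. They report only what shows in the picture. A call takes as long as a camera call. They do not tell look-alikes from the thing itself.
- spotter.spot_in(camera, thing): "extent" ([left, top, right, bottom] in pixels, round what is visible of it).
- spotter.mark_of(camera, thing): "point" ([column, row] in pixels: a listed point, or the origin of a listed thing).
The state is a dict: "time_s": time; "joint_pos": joint angles; "qd": joint speeds; "joint_efforts": joint torques, N m; "ee_pos": TCP position; "eef_rot": TCP orientation; "contact_force": force on the tool from outside, world axes, zero at the start; "ft_torque": the same for the moment, N m; "grip_width": finger opening in m; "finger_force": force on a finger pad.
Only numpy, scipy, OpenCV 4.12 (cv2) and the standard library are available. Lean on these libraries where they do the work, as an engineer would, in place of code of your own. Each camera call takes 0.05 s, during which the arm holds its last target. There are 200 camera calls.

## Task

Do the daily check of the centrifuge stop button on the lab bench, using only closed fingertips: press the mushroom button (the one with the raised bar across its head) fully in, take the fingers off so that it is seen to stay latched in by itself, then push the bar round clockwise, seen from above, until the button is released and springs back out, and leave it out and untwisted. Only press and push: do not grip the button, and be gentle with it. Leave the timer dial on the other box as it is set, and the bottles and tube rack where they stand.

Things in the scene. Friction and masses are not known exactly. Their poses are not given: they have to be found in the camera images.
- stop_box: Fixed white control box, 100 x 100 mm and 60 mm high, origin at the centre of its underside on the bench. In the middle of its top, on a steel collar, sits the red mushroom stop button. Any yaw. Nothing else stands within 80 mm of the axis of the button.
- stop_bar (a point): Centre of the top face of the bar on the stop button, on the button's axis, 110 mm above the bench when the button is out; it moves and turns with the button. x axis along the bar, z up. The bar is 56 mm long (28 mm each way from the axis), 10 mm wide and stands 18 mm proud of the flat top of the round head, which is 60 mm across and 14 mm thick.
- stop_press (a joint): How far the stop button is pressed in, m: 0 = out, 0.009 = hard stop. A spring resists (about 3 N at first, 7 to 8 N to pass the latch). Pressed past about 0.0065 it latches and, when let go, stays in at about 0.0063. Keep any push on it, also against the hard stop, below 30 N. Turning it releases it and the spring drives it out to 0.
- stop_twist (a joint): How far the stop button is turned, rad: 0 = rest, grows clockwise seen from above, stops at 0.9; it cannot turn the other way. A light spring (about 0.015 to 0.045 N m) turns it back to 0 when let go. The latch lets go at about 0.5 rad when the button is latched in.
- timer_box: Fixed white control box of the same size as the stop box, origin at the centre of its underside; carries the timer dial, a plain red disc 54 mm across without a bar, top 88 mm above the bench. Either box may be on the left or right. To be left alone.
- timer_mark (a point): White mark on top of the timer dial, 22 mm from its axis; must not be moved.
- round_bottle: Loose white round jar with a blue cap, 48 mm across, 85 mm tall, origin at the centre of its underside. Bystander.
- square_bottle: Loose white square bottle with a red cap, 50 x 50 mm, 97 mm tall, origin at the centre of its underside. Bystander.
- tube_rack: Loose blue rack, 100 x 220 mm, 45 mm high, with five capped blood tubes standing up to 98 mm; origin at the centre of its underside. Bystander.
Things that resemble listed ones, but are neither listed nor needed, are in the scene too. Leave any green or yellow look-alike of the stop_box alone.

How it is judged:
By the outcome, as a careful person would: the job done as asked, in the order asked, and still so for the second after the job is handed in, with the robot touching nothing.
It also fails if it takes over 43 s, if anything falls off the work surface, if the arm or the gripper's body presses on something with over 40 N, if the wrist force passes 120 N, or if a joint passes its speed limit or range.

## Working session

There is one attempt and no reset: what is moved stays moved. The work goes in short steps, Python scripts to look and compute and a tool call to move; the robot and the scene stay as the last step left them, time stands still between calls to the robot, and variables do not carry over. Pictures are saved under pics/ and viewed, at most 10 in all, crops included, and the job is handed in when it is done.

Besides the shell and the picture viewer there is one more tool, called after "Request:" as name(argument=value, ...), one argument or row to a line, values as JSON. step_arm: Moves the arm, as the interface text tells. Its arguments: {"type":"object","properties":{"steps":{"type":"array","items":{"type":"object","properties":{"fingers":{"type":"number"},"translation":{"type":"array","items":{"type":"number","minimum":-1,"maximum":1}},"twist":{"type":"number","minimum":-1,"maximum":1}}}},"grip_force":{"type":"number"}},"required":["steps"]}

```bash
mkdir -p pics; cat > h.py <<'E'
import numpy as np, cv2
from workcell import status, viewer, arm, spotter
def world(cam,depth,uv,st=None,d=None):
    i=viewer.camera_info(cam);K=np.array(i['mtx'])
    u,v=uv
    if d is None:
        p=depth[int(v)-2:int(v)+3,int(u)-2:int(u)+3]; d=np.median(p[p>0])
    c=np.linalg.inv(K)@[u,v,1]*d
    R=cv2.Rodrigues(np.array(i['rvec'],float))[0]
    return R.T@(c-np.array(i['tvec']).ravel())
def cloud(cam,depth):
    i=viewer.camera_info(cam);K=np.array(i['mtx']);h,w=depth.shape
    u,v=np.meshgrid(np.arange(w),np.arange(h))
    c=np.stack([(u-K[0,2])/K[0,0]*depth,(v-K[1,2])/K[1,1]*depth,depth],-1)
    R=cv2.Rodrigues(np.array(i['rvec'],float))[0]
    return (c-np.array(i['tvec']).ravel())@R
E
python3 - <<'E'
from h import *
s=status.read_state();print(s['time_s'],s['ee_pos'],np.round(s['eef_rot'],3).tolist(),s['contact_force'],s['grip_width'])
for c in ['top','side']:
    im,d=viewer.camera(c);cv2.imwrite(f'pics/{c}0.png',im[...,::-1]);np.save(f'{c}0.npy',d);np.save(f'{c}im0.npy',im)
    for t in ['stop_box','stop_bar','timer_box','timer_mark','round_bottle','square_bottle','tube_rack']:
        for r in spotter.mark_of(c,t)[:3]: print(c,t,np.round(r['point']),round(r['confidence'],2),np.round(world(c,d,r['point']),3))
E
```

```text
0.0 [ 0.16025486 -0.52588623  0.23057575] [[0.957, 0.292, -0.0], [0.292, -0.957, 0.001], [-0.0, -0.001, -1.0]] [ 0.26038143  0.2671848  -0.10096333] 0.08538269412643032
top stop_box [328. 265.] 0.87 [ 0.442 -0.233  0.092]
top stop_box [389. 252.] 0.76 [ 0.474 -0.389  0.094]
top stop_box [331. 206.] 0.62 [ 0.596 -0.248  0.092]
top stop_bar [339. 196.] 0.98 [ 0.623 -0.27   0.092]
top stop_bar [400. 247.] 0.61 [ 0.485 -0.413  0.109]
top timer_box [147. 227.] 0.87 [0.543 0.232 0.085]
top timer_mark [142. 213.] 0.53 [0.58  0.247 0.084]
top round_bottle [241. 248.] 0.5 [ 0.486 -0.012  0.084]
top square_bottle [237. 205.] 0.78 [ 0.598 -0.002  0.094]
top tube_rack [263. 153.] 0.6 [ 0.758 -0.07   0.044]
side stop_box [312. 255.] 0.81 [ 0.59  -0.275  0.061]
side stop_box [252. 296.] 0.7 [ 0.438 -0.259  0.067]
side stop_box [325. 351.] 0.56 [ 0.461 -0.421  0.09 ]
side stop_bar [318. 231.] 0.71 [ 0.615 -0.26   0.109]
side stop_bar [328. 332.] 0.66 [ 0.482 -0.405  0.109]
side stop_bar [252. 276.] 0.65 [ 0.454 -0.244  0.109]
side timer_box [164. 154.] 0.75 [0.524 0.193 0.051]
side timer_mark [165. 128.] 0.59 [0.564 0.239 0.088]
side round_bottle [201. 217.] 0.68 [ 0.482 -0.028  0.04 ]
side square_bottle [235. 189.] 0.95 [ 0.592 -0.018  0.042]
side tube_rack [303. 176.] 0.57 [ 0.742 -0.104  0.044]
side tube_rack [251. 298.] 0.48 [ 0.436 -0.258  0.061]
```

View pics/top0.png

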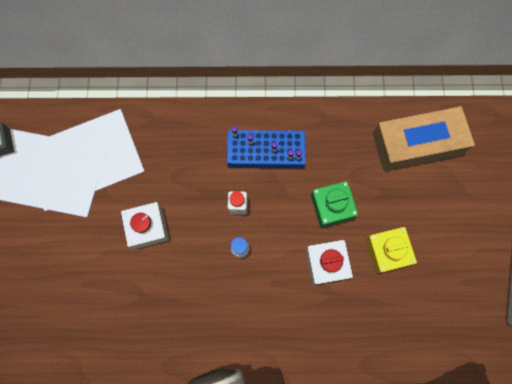

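View pics/side0.png

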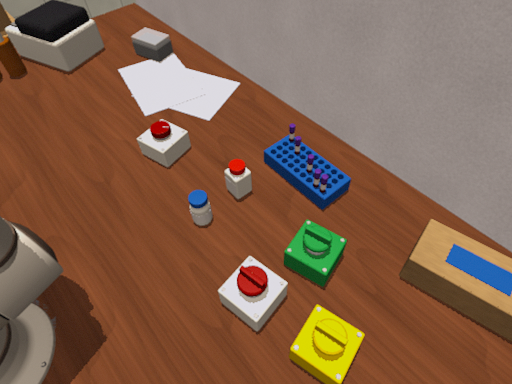

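The stop button is the red one on the white box: top view (331,261), side view (252,278). The timer is at top view (142,222), and the green and yellow look-alikes are close by on the right. Next I'll fit the bar from the depth.

```bash
python3 - <<'E'
from h import *
for c in ['top','side']:
    d=np.load(f'{c}0.npy');im=np.load(f'{c}im0.npy').astype(int);P=cloud(c,d);z=P[...,2]
    near=np.hypot(P[...,0]-.45,P[...,1]+.24)<.06
    red=(im[...,0]>90)&(im[...,1]<60)
    m=near&(z>.104)&(z<.116)&red;b=P[m]
    r=cv2.minAreaRect((b[:,:2]*1000).astype(np.float32));print(c,'bar',len(b),b.mean(0).round(4),r)
    w,V=np.linalg.eigh(np.cov(b[:,:2].T));print(np.sqrt(w),np.degrees(np.arctan2(V[1,1],V[0,1])))
    m=near&(z>.087)&red;q=P[m];print('all',cv2.minEnclosingCircle((q[:,:2]*1000).astype(np.float32)),q[:,2].min(),q[:,2].max())
    m=near&(z>.055)&(z<.065);q=P[m];print('boxtop',cv2.minAreaRect((P[(np.hypot(P[...,0]-.45,P[...,1]+.24)<.085)&(z>.055)&(z<.065)][:,:2]*1000).astype(np.float32)))
    ys,xs=np.where(near); y0,x0=ys.min(),xs.min()
    cv2.imwrite(f'pics/crop{c}.png',cv2.resize(im[y0:ys.max(),x0:xs.max(),::-1].astype(np.uint8),(380,380),interpolation=cv2.INTER_NEAREST)); print(x0,xs.max(),y0,ys.max())
a,b=cv2.imread('pics/croptop.png'),cv2.imread('pics/cropside.png');cv2.imwrite('pics/crops.png',np.hstack([a,b]))
E
```

```text
top bar 75 [ 0.4538 -0.2411  0.1093] ((453.8479919433594, -239.94500732421875), (10.041620254516602, 53.767417907714844), 10.150862693786621)
[0.00307891 0.01611601] 100.14985653483103
all ((455.11822509765625, -240.4754180908203), 27.867284774780273) 0.08702855271899973 0.11458843059699877
boxtop ((453.8650207519531, -241.0699462890625), (99.81877899169922, 100.05235290527344), 9.63078784942627)
304 350 242 287
side bar 164 [ 0.4541 -0.2451  0.11  ] ((454.5043640136719, -243.30816650390625), (10.394542694091797, 53.495872497558594), 9.996251106262207)
[0.00299366 0.01545499] 100.64170149237857
all ((453.6800537109375, -243.5196533203125), 29.12790870666504) 0.08723041959227576 0.11306586580535927
boxtop ((454.6854248046875, -242.71456909179688), (100.5284652709961, 99.97119903564453), 9.318978309631348)
220 280 259 327
```

View pics/crops.png

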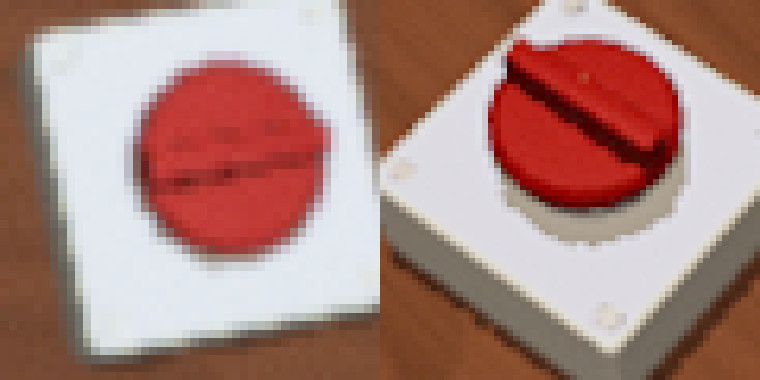

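The bar is centred at (0.454, -0.242), with its top at 0.110 and its direction at 100°. Both cameras agree on this. I'll move above it with the fingers closed and tool x at 10°.

Request:
step_arm(
  steps=[
    {"fingers": 0,"translation": [0.114,-0.058,0.0],"twist": 0},
    {"fingers": 0,"translation": [0.114,-0.058,0.02],"twist": 0},
    {"fingers": 0,"translation": [0.114,-0.058,0.03],"twist": 0},
    {"fingers": 0,"translation": [0.114,-0.058,0.03],"twist": 0},
    {"fingers": 0,"translation": [0.114,-0.058,0.03],"twist": 0},
    {"fingers": 0,"translation": [0.114,-0.058,0.03],"twist": 0},
    {"fingers": 0,"translation": [0.114,-0.058,0.03],"twist": 0},
    {"fingers": 0,"translation": [0.114,-0.058,0.02],"twist": 0.038},
    {"fingers": 0,"translation": [0,0,0],"twist": 0},
    {"fingers": 0,"translation": [0,0,0],"twist": 0},
  ],
  grip_force=40,
)

```text
time_s: 2.05
ee_pos: [0.4551, -0.2422, 0.1553]
eef_rot: [[0.984, 0.177, -0.0], [0.177, -0.984, -0.0], [-0.0, 0.0, -1.0]]
contact_force: [0.2, 0.0, 1.0]
grip_width: -0.0003
finger_force: 0.0
```

```bash
python3 - <<'E'
from h import *
s=status.read_state();print(s['time_s'],s['ee_pos'],np.round(s['eef_rot'],3).tolist(),s['contact_force'],s['grip_width'])
R=np.array(s['eef_rot']);print('to bar /0.4',R.T@(np.array([.454,-.242,.110])-s['ee_pos'])/.4)
a,_=viewer.camera('side');b,dw=viewer.camera('wrist');i=viewer.camera_info('wrist')
T=np.array(i['tool_from_camera']);K=np.array(i['mtx']);print(np.round(T,3).tolist())
h,w=dw.shape;u,v=np.meshgrid(np.arange(w),np.arange(h))
P=np.stack([(u-K[0,2])/K[0,0]*dw,(v-K[1,2])/K[1,1]*dw,dw],-1)@T[:3,:3].T+T[:3,3]
W=P@R.T+s['ee_pos'];bi=b.astype(int)
m=(dw>0)&(bi[...,0]>80)&(bi[...,1]<70)&(W[...,2]>.1)&(W[...,2]<.118)&(np.hypot(W[...,0]-.454,W[...,1]+.242)<.05)
print(m.sum());q=W[m]
if len(q)>20: print(q.mean(0),cv2.minAreaRect((q[:,:2]*1000).astype(np.float32)))
m=(dw>0)&(P[...,2]>-.03)&(P[...,2]<.004);t=P[m]
if len(t): print('tip',len(t),t.min(0),t.max(0))
cv2.imwrite('pics/m1.png',np.hstack([cv2.resize(a[180:,130:400,::-1],(400,302)),cv2.resize(b[...,::-1],(400,302))]))
E
```

```text
2.05 [ 0.4550625  -0.24222926  0.15534023] [[0.984, 0.177, -0.0], [0.177, -0.984, -0.0], [-0.0, 0.0, -1.0]] [0.1792156  0.00742723 1.03183449] -0.00031216086354735506
to bar /0.4 [-0.00248034 -0.00104104  0.11335122]
[[-0.0, -0.954, -0.3, 0.077], [1.0, 0.0, -0.001, -0.0], [0.001, -0.3, 0.954, -0.142], [0.0, 0.0, 0.0, 1.0]]
755
[ 0.45592365 -0.24174     0.1090117 ] ((455.5247497558594, -241.73715209960938), (9.224575996398926, 55.05317306518555), 9.582894325256348)
tip 1308 [ 0.00671937 -0.0141543  -0.02999656] [ 0.0125802   0.01307269 -0.0030875 ]
```

View pics/m1.png

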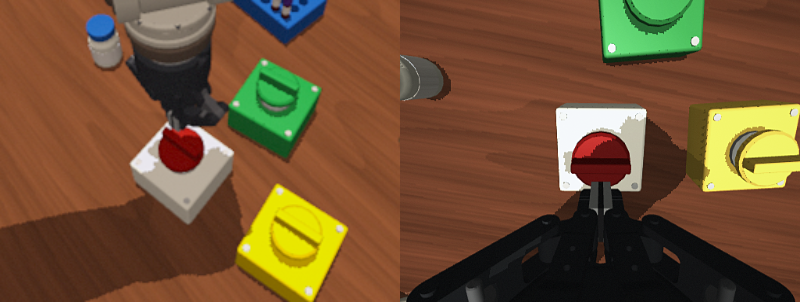

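The side view and the wrist view (red head at about (600,160) in the composite) show the closed fingertips right over the red button. I'll press slowly, then read the force.

Request:
step_arm(
  steps=[
    {"fingers": 0,"translation": [0,0,0.028],"twist": 0},
    {"fingers": 0,"translation": [0,0,0.028],"twist": 0},
    {"fingers": 0,"translation": [0,0,0.028],"twist": 0},
    {"fingers": 0,"translation": [0,0,0.022],"twist": 0},
    {"fingers": 0,"translation": [0,0,0.006],"twist": 0},
    {"fingers": 0,"translation": [0,0,0.006],"twist": 0},
    {"fingers": 0,"translation": [0,0,0.006],"twist": 0},
    {"fingers": 0,"translation": [0,0,0.006],"twist": 0},
    {"fingers": 0,"translation": [0,0,0],"twist": 0},
    {"fingers": 0,"translation": [0,0,0],"twist": 0},
  ],
)

```text
time_s: 3.4
ee_pos: [0.4553, -0.2422, 0.1036]
eef_rot: [[0.984, 0.176, 0.0], [0.176, -0.984, -0.0], [0.0, 0.0, -1.0]]
contact_force: [-1.1, 1.3, 3.3]
grip_width: -0.0001
finger_force: 1.9
```

Request:
step_arm(
  steps=[
    {"fingers": 0,"translation": [0,0,0.002],"twist": 0},
    {"fingers": 0,"translation": [0,0,0.002],"twist": 0},
    {"fingers": 0,"translation": [0,0,0],"twist": 0},
    {"fingers": 0,"translation": [0,0,0],"twist": 0},
    {"fingers": 0,"translation": [0,0,0],"twist": 0},
    {"fingers": 0,"translation": [0,0,0],"twist": 0},
    {"fingers": 0,"translation": [0,0,0],"twist": 0},
    {"fingers": 0,"translation": [0,0,0],"twist": 0},
    {"fingers": 0,"translation": [0,0,0],"twist": 0},
    {"fingers": 0,"translation": [0,0,0],"twist": 0},
  ],
)

```text
time_s: 4.65
ee_pos: [0.4553, -0.2422, 0.1018]
eef_rot: [[0.984, 0.176, 0.0], [0.176, -0.984, -0.0], [0.0, 0.0, -1.0]]
contact_force: [-1.2, 1.3, 5.9]
grip_width: 0.0
finger_force: 2.5
```

Request:
step_arm(
  steps=[
    {"fingers": 0,"translation": [0,0,0.0015],"twist": 0},
    {"fingers": 0,"translation": [0,0,0.0015],"twist": 0},
    {"fingers": 0,"translation": [0,0,0],"twist": 0},
    {"fingers": 0,"translation": [0,0,0],"twist": 0},
    {"fingers": 0,"translation": [0,0,0],"twist": 0},
    {"fingers": 0,"translation": [0,0,0],"twist": 0},
    {"fingers": 0,"translation": [0,0,0],"twist": 0},
    {"fingers": 0,"translation": [0,0,0],"twist": 0},
    {"fingers": 0,"translation": [0,0,0],"twist": 0},
    {"fingers": 0,"translation": [0,0,0],"twist": 0},
  ],
)

```text
time_s: 5.9
ee_pos: [0.4554, -0.2423, 0.101]
eef_rot: [[0.984, 0.176, 0.001], [0.176, -0.984, -0.0], [0.001, 0.0, -1.0]]
contact_force: [-1.8, 2.1, 7.0]
grip_width: -0.0002
finger_force: 3.7
```

Request:
step_arm(
  steps=[
    {"fingers": 0,"translation": [0,0,0.0015],"twist": 0},
    {"fingers": 0,"translation": [0,0,0.001],"twist": 0},
    {"fingers": 0,"translation": [0,0,0],"twist": 0},
    {"fingers": 0,"translation": [0,0,0],"twist": 0},
    {"fingers": 0,"translation": [0,0,0],"twist": 0},
    {"fingers": 0,"translation": [0,0,0],"twist": 0},
    {"fingers": 0,"translation": [0,0,0],"twist": 0},
    {"fingers": 0,"translation": [0,0,0],"twist": 0},
    {"fingers": 0,"translation": [0,0,0],"twist": 0},
    {"fingers": 0,"translation": [0,0,0],"twist": 0},
  ],
)

```text
time_s: 7.15
ee_pos: [0.4556, -0.2424, 0.1009]
eef_rot: [[0.984, 0.176, 0.002], [0.176, -0.984, -0.001], [0.001, 0.001, -1.0]]
contact_force: [-4.1, 2.2, 14.3]
grip_width: 0.0003
finger_force: 6.8
```

The hard stop is at z=0.101, which is exactly 9 mm of travel. I'll lift off and check that it stays latched.

Request:
step_arm(
  steps=[
    {"fingers": 0,"translation": [0,0,-0.03],"twist": 0},
    {"fingers": 0,"translation": [0,0,-0.05],"twist": 0},
    {"fingers": 0,"translation": [0,0,-0.05],"twist": 0},
    {"fingers": 0,"translation": [0,0,0],"twist": 0},
    {"fingers": 0,"translation": [0,0,0],"twist": 0},
    {"fingers": 0,"translation": [0,0,0],"twist": 0},
    {"fingers": 0,"translation": [0,0,0],"twist": 0},
    {"fingers": 0,"translation": [0,0,0],"twist": 0},
    {"fingers": 0,"translation": [0,0,0],"twist": 0},
    {"fingers": 0,"translation": [0,0,0],"twist": 0},
  ],
)

```text
time_s: 8.4
ee_pos: [0.4552, -0.2423, 0.1515]
eef_rot: [[0.984, 0.175, 0.0], [0.175, -0.984, -0.0], [0.0, 0.0, -1.0]]
contact_force: [-1.0, -0.2, 0.5]
grip_width: 0.0003
finger_force: 0.0
```

```bash
cat > w.py <<'E'
from h import *
def bar(lo=.097,hi=.118):
    s=status.read_state();R=np.array(s['eef_rot']);b,dw=viewer.camera('wrist');i=viewer.camera_info('wrist')
    T=np.array(i['tool_from_camera']);K=np.array(i['mtx']);h,w=dw.shape;u,v=np.meshgrid(np.arange(w),np.arange(h))
    P=np.stack([(u-K[0,2])/K[0,0]*dw,(v-K[1,2])/K[1,1]*dw,dw],-1)@T[:3,:3].T+T[:3,3]
    W=P@R.T+s['ee_pos'];bi=b.astype(int)
    m=(dw>0)&(bi[...,0]>60)&(bi[...,1]<bi[...,0]*.6)&(bi[...,2]<bi[...,0]*.6)&(W[...,2]>lo)&(W[...,2]<hi)&(np.hypot(W[...,0]-.4545,W[...,1]+.242)<.04)
    q=W[m];print('t',s['time_s'],'ee',s['ee_pos'].round(4),'F',s['contact_force'].round(1))
    print(len(q),q.mean(0).round(4),np.percentile(q[:,2],[20,50,80,95]).round(4),cv2.minAreaRect((q[:,:2]*1000).astype(np.float32)))
    return b,P,dw,R,s
E
python3 - <<'E'
from w import *
b,P,dw,R,s=bar()
for lo,hi in [(-.03,-.02),(-.02,-.01),(-.01,-.005),(-.005,.003)]:
    m=(dw>0)&(P[...,2]>lo)&(P[...,2]<hi)&(np.abs(P[...,1])<.03)&(np.abs(P[...,0])<.03);t=P[m]
    if len(t):print(lo,hi,len(t),t.min(0).round(4),t.max(0).round(4))
print('center in tool/0.4',R.T@(np.array([.4545,-.242,.104])-s['ee_pos'])/.4)
E
```

```text
t 8.4 ee [ 0.4552 -0.2423  0.1515] F [-1.  -0.2  0.5]
893 [ 0.4558 -0.2423  0.1029] [0.1024 0.1029 0.1035 0.104 ] ((455.5074157714844, -242.5067138671875), (9.896063804626465, 55.34389114379883), 8.592415809631348)
-0.03 -0.02 606 [ 0.0071 -0.014  -0.0299] [ 0.0129  0.0131 -0.0201]
-0.02 -0.01 505 [ 0.007  -0.0142 -0.02  ] [ 0.0126  0.0132 -0.01  ]
-0.01 -0.005 180 [ 0.0071 -0.0129 -0.01  ] [ 0.0125  0.0118 -0.005 ]
-0.005 0.003 25 [ 0.0113 -0.0067 -0.0048] [ 0.0121  0.0057 -0.0029]
center in tool/0.4 [-0.00160196 -0.00095883  0.11878143]
```

The bar top is at 0.103 with nothing touching it, so it is latched. I'll move beside the far end of the bar on the trailing side and go down to z≈0.097, which stays above the head even once it has sprung out.

Request:
step_arm(
  steps=[
    {"fingers": 0,"translation": [-0.03,-0.038,0],"twist": 0},
    {"fingers": 0,"translation": [-0.029,-0.038,0],"twist": 0},
    {"fingers": 0,"translation": [0,0,0.04],"twist": 0},
    {"fingers": 0,"translation": [0,0,0.04],"twist": 0},
    {"fingers": 0,"translation": [0,0,0.035],"twist": 0},
    {"fingers": 0,"translation": [0,0,0.021],"twist": 0},
    {"fingers": 0,"translation": [0,0,0],"twist": 0},
    {"fingers": 0,"translation": [0,0,0],"twist": 0},
    {"fingers": 0,"translation": [0,0,0],"twist": 0},
    {"fingers": 0,"translation": [0,0,0],"twist": 0},
  ],
)

```text
time_s: 9.7
ee_pos: [0.4268, -0.2166, 0.0975]
eef_rot: [[0.984, 0.175, 0.001], [0.175, -0.984, -0.0], [0.001, 0.0, -1.0]]
contact_force: [-0.6, -0.2, -0.0]
grip_width: 0.0
finger_force: 0.0
```

Request:
step_arm(
  steps=[
    {"fingers": 0,"translation": [0.007,0,0],"twist": 0},
    {"fingers": 0,"translation": [0.007,0,0],"twist": 0},
    {"fingers": 0,"translation": [0.005,0,0],"twist": 0},
    {"fingers": 0,"translation": [0.004,0,0],"twist": 0},
    {"fingers": 0,"translation": [0.004,0,0],"twist": 0},
    {"fingers": 0,"translation": [0.004,0,0],"twist": 0},
    {"fingers": 0,"translation": [0.004,0,0],"twist": 0},
    {"fingers": 0,"translation": [0,0,0],"twist": 0},
    {"fingers": 0,"translation": [0,0,0],"twist": 0},
    {"fingers": 0,"translation": [0,0,0],"twist": 0},
  ],
)

```text
time_s: 10.95
ee_pos: [0.4404, -0.214, 0.0971]
eef_rot: [[0.984, 0.175, 0.0], [0.175, -0.984, -0.0], [0.0, 0.0, -1.0]]
contact_force: [-1.3, 1.6, 0.2]
grip_width: 0.0001
finger_force: 0.6
```

```bash
cat > p.py <<'E'
from w import *
import sys
b,*_=bar()
a,d=viewer.camera('side');P=cloud('side',d);z=P[...,2];A=a.astype(int)
m=(np.hypot(P[...,0]-.454,P[...,1]+.243)<.032)&(z>.096)&(A[...,0]>60)&(A[...,1]<.5*A[...,0]);q=P[m]
if len(q)>5: print('side',len(q),np.percentile(q[:,2],[20,50,80]),cv2.minAreaRect((q[:,:2]*1000).astype(np.float32)))
cv2.imwrite(sys.argv[1],np.hstack([cv2.resize(a[240:340,190:323,::-1],(400,302)),cv2.resize(b[...,::-1],(400,302))]))
E
python3 p.py pics/q1.png
```

```text
t 10.95 ee [ 0.4404 -0.214   0.0971] F [-1.3  1.6  0.2]
1640 [ 0.4558 -0.2414  0.1031] [0.1026 0.1031 0.1036 0.104 ] ((455.6367492675781, -242.39634704589844), (55.78461837768555, 10.330949783325195), 84.45003509521484)
side 110 [0.1023973  0.10376248 0.10503851] ((453.33538818359375, -255.28399658203125), (39.15653610229492, 10.235448837280273), 84.25566101074219)
```

View pics/q1.png

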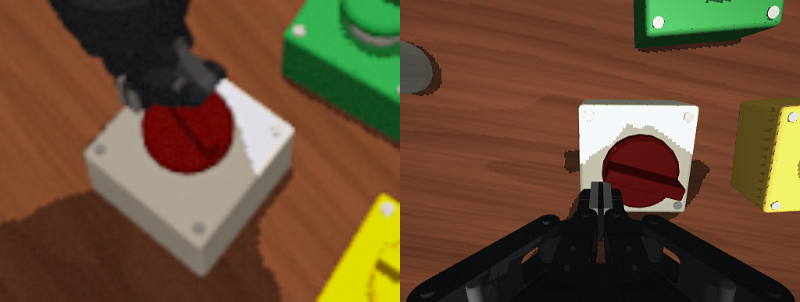

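In the wrist view the bar has turned about 15° clockwise (now 84°, composite (640,165)) and is still latched. I'll push about 7 mm further.

Request:
step_arm(
  steps=[
    {"fingers": 0,"translation": [0.003,0,0],"twist": 0},
    {"fingers": 0,"translation": [0.003,0,0],"twist": 0},
    {"fingers": 0,"translation": [0.003,0,0],"twist": 0},
    {"fingers": 0,"translation": [0.003,0,0],"twist": 0},
    {"fingers": 0,"translation": [0.003,0,0],"twist": 0},
    {"fingers": 0,"translation": [0.002,0,0],"twist": 0},
    {"fingers": 0,"translation": [0,0,0],"twist": 0},
    {"fingers": 0,"translation": [0,0,0],"twist": 0},
    {"fingers": 0,"translation": [0,0,0],"twist": 0},
    {"fingers": 0,"translation": [0,0,0],"twist": 0},
  ],
)

```text
time_s: 12.3
ee_pos: [0.4471, -0.2127, 0.0971]
eef_rot: [[0.984, 0.176, 0.0], [0.176, -0.984, 0.0], [0.0, -0.0, -1.0]]
contact_force: [-0.2, 0.1, -0.9]
grip_width: 0.0003
finger_force: 0.6
```

```bash
python3 p.py pics/q2.png
```

```text
t 12.3 ee [ 0.4471 -0.2127  0.0971] F [-0.2  0.1 -0.9]
1688 [ 0.4561 -0.2412  0.1092] [0.1087 0.1092 0.1096 0.1101] ((455.55816650390625, -242.20330810546875), (55.51459503173828, 10.392011642456055), 70.68673706054688)
side 131 [0.10601796 0.10978893 0.11111547] ((447.67291259765625, -250.11544799804688), (35.83034896850586, 31.619701385498047), 56.416725158691406)
```

It has released: the bar top is back at 0.109 after about 0.51 rad of turn. I'll back off the way I came so it untwists, then lift.

Request:
step_arm(
  steps=[
    {"fingers": 0,"translation": [-0.008,0,0],"twist": 0},
    {"fingers": 0,"translation": [-0.01,0,0],"twist": 0},
    {"fingers": 0,"translation": [-0.015,0,0],"twist": 0},
    {"fingers": 0,"translation": [-0.02,0,0],"twist": 0},
    {"fingers": 0,"translation": [-0.02,0,0],"twist": 0},
    {"fingers": 0,"translation": [0,0,-0.03],"twist": 0},
    {"fingers": 0,"translation": [0,0,-0.06],"twist": 0},
    {"fingers": 0,"translation": [0,0,-0.06],"twist": 0},
    {"fingers": 0,"translation": [0,0,0],"twist": 0},
    {"fingers": 0,"translation": [0,0,0],"twist": 0},
  ],
)

```text
time_s: 13.65
ee_pos: [0.4183, -0.2179, 0.1568]
eef_rot: [[0.984, 0.175, -0.0], [0.175, -0.984, 0.0], [-0.0, -0.0, -1.0]]
contact_force: [-0.1, 0.1, -0.6]
grip_width: 0.0001
finger_force: 0.0
```

```bash
python3 p.py pics/q3.png
```

```text
t 13.65 ee [ 0.4183 -0.2179  0.1568] F [-0.1  0.1 -0.6]
1069 [ 0.4555 -0.2415  0.1091] [0.1086 0.1091 0.1097 0.1102] ((455.48272705078125, -242.15150451660156), (9.830561637878418, 55.66749954223633), 10.187989234924316)
side 208 [0.10230254 0.10947482 0.11105596] ((454.29864501953125, -243.9038543701172), (10.759690284729004, 53.49978256225586), 9.287663459777832)
```

View pics/q3.png

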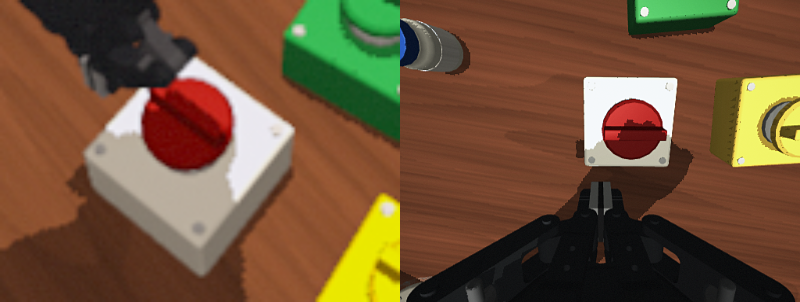

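The button is out (bar top at 0.109) and untwisted (bar back at 100°), and the fingers are clear of it (wrist view: button at composite (632,130)).

```bash
python3 -c "
from workcell import arm;print(arm.close_job())"
```

```text
the job is handed in; nothing more can be done
None
```

The stop button was pressed fully in, stayed latched with the fingers off, and was turned clockwise until it released; it is now out and untwisted, and the job was handed in at about 14 s.

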